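Set the drying-cabinet door wider on its stay

ROBOT

A 6-joint arm with a two-finger parallel gripper is mounted at the origin on the work surface. World frame = base frame: x ahead of the robot, y to its left, z up, the work surface at z = 0. Lengths are in m, angles in rad, forces in N, time in s.
With the tool pointing down it reaches from about 0.25 to 0.725 m from the base axis. Payload 4 kg.
Tool frame: the origin (TCP) lies between the finger pads; the fingertips stand 25 mm ahead of it and the grasp point (between the pads) lies 6 mm ahead of it (nose_length is the distance from the TCP to the fingertips, in m); z points along the fingers, x is the direction in which the jaws open and shut, and the axes are right-handed (so a half turn about z gives the same grasp; the last joint's range is limited). The gripper opens to 85 mm and grips with 20 to 120 N. Pads are 22 mm wide; open, the fingers measure 114 mm over their backs; the gripper's body (76 mm by 85 mm) begins 54 mm behind the grasp point. The pads swing forward as they close: fully open they stand 13 mm farther back than shut.
Start: joints at [1.258, 0.241, 0.005, 1.335, 0, 1.571], TCP at [0.154, 0.476, 0.256] pointing down, gripper open.
Joint ranges: [-2.72, 2.72], [-1.05, 1.87], [-1.09, 1.28], [-1.99, 2.15], [-1.42, 1.44], [-3.14, 3.14]. Speed limits (rad/s): [2.79, 2.79, 3.14, 3.14, 3.14, 3.14].

INTERFACE

Orientations are given as a rotation vector (axis times angle).
In Python, from workcell import observe, read_camera, sign_off, nose_length gives the robot as it stands.
- The arm moves only by the tool carry_out, never from a script. Its argument "motion" is a list of rows, each an object of numbers: "dx", "dy", "dz": the shift along the world's x, y, z in m; "wx", "wy", "wz": the turn, a rotation vector about the world's x, y, z in rad; "jaw": the finger opening in m, from 0 to 0.0854. In form: [{"dx": .., "dy": .., "dz": .., "wx": .., "wy": .., "wz": .., "jaw": ..}, ...]. A call has 1 to 5 rows; each row is the pose to reach, as a shift and turn from the pose commanded when the call began; what a row does not reach only later rows make up. A row lasts 1/12 s, in which the tool goes at most 41.7 mm and 7.16 degrees, less where a joint would pass 70% of its speed; a pose out of reach is approached as far as the arm can. A call with a gripper value outside its range is refused whole. The fingers move at their own pace and stop on an object; "force" is the grip in N (left out, the last holds). Time passes only in rows, so rows that repeat a pose let the fingers close. It gives the time, the measured TCP pose, the force and the opening at its end, in the units of the state.
- observe(): the state, without advancing time (a new reading comes with each control period).
- read_camera(name): name is "scene" or "top" or "wrist"; returns a dict with "color" (400x640x3 uint8, blue, green, red), "vfov" (degrees; the focal length in pixels is half the picture's height over the tangent of half this angle, whatever the lens; pixels are square), "cx", "cy" (the principal point, pixels), "R" (3x3) and "t" (3): a world point X has camera coordinates R X + t. Camera axes: x right, y down, z forward; pixel columns grow to the right and rows downward; lengths in m; the calibration is good to about 2 mm. A picture is of the moment at which its call begins. There is no depth.
- sign_off(): hands the job in, once; it reports no verdict.
The state is a dict: "t": time; "q": joint angles; "dq": joint speeds; "joint_torque": joint torques, N m; "position": TCP position; "tcp_rot": TCP orientation; "wrist_force": force on the tool from outside, world axes, zero at the start; "moment": the same for the moment, N m; "width": opening from 0.0 (shut) to 1.0 (fully open).
Only numpy, scipy, OpenCV 4.12 (cv2) and the standard library are available. Lean on these libraries where they do the work, as an engineer would, in place of code of your own. Each camera call takes 0.05 s, during which the arm holds its last target.

TASK

The door of the soap-drying cabinet stands barely ajar, its perforated stay bar hooked over a pin on the cabinet's roof. Lift the stay off the pin by its knob, draw the door further open with it, and drop the outermost hole, the round one next to the knob, over the pin so that the bar lies fully down; feel for the pin gently, never forcing the bar against it. Let go, and leave the things standing around undisturbed.

Things in the scene. Friction and masses are not known exactly. Their poses are not given: they have to be found in the camera images.
- cabinet: White soap-drying cabinet, 240 deep, 270 wide, 160 high, fixed on the bench. Origin: centre of its underside. x points from the door straight to the back, y to its left (seen from the door), z up. The glazed wooden door is at its front (-x).
- bracket: Steel plate on the cabinet's roof, 64 long (x) x 22, same axes as the cabinet. Origin: middle of its upper face, at (-60, 22, 164) in the cabinet's frame. An upright steel pin, 8 in diameter, flat top 14 above the plate (edge chamfered 0.4), is clamped on its middle line (y = 0) anywhere from x = -12 to +12: not measured, it must be felt or seen. Fixed.
- hinge (a point): Point on the door's vertical hinge axis at roof height; fixed: x = -60, y = -147 mm in the bracket's frame. Cabinet's axes.
- door (a joint): Door angle in rad: 0 shut, grows as the free edge swings out to the front; starts at 0.15, stops at 1.4. Stiff hinge (0.25 N m of friction), stays where left. At angle a the stay's pivot is at x = -60 - 8 cos a - 150 sin a, y = -147 - 8 sin a + 150 cos a mm of the bracket's frame. With the outer hole over the pin the angle is about 0.8 (0.7 to 0.9 as the pin stands).
- stay (a joint): Lift angle of the stay in rad about its pivot: 0 fully down and level, grows as the knob end rises, at most 0.7. It falls by its weight. Down, its underside is 166 above the bench (2 above the bracket plate). Its contact with the pin is hard: push on it slowly and lightly. Resting on the pin's top near the outer hole it reads about 0.067; clearing the pin at the slot takes up to 0.16.
- pivot (a point): The stay's pivot on the door's top edge, at the bar's underside. The stay is a flat steel bar 24 wide, 6 thick, about 0.26 kg, that swivels freely and lifts here. Along it from the pivot: slot 38 x 14 centred at 90 (the pin stands in it at the start), round 9.6 mm holes at 135 and 180 (outermost), knob at 230, end at 242. x along the bar to the knob; at the start this is the bracket's x.
- knob (a point): Centre (half-way up) of the knob, an upright aluminium post 16 in diameter on the bar, 230 from the pivot; the point is 32 above the bar's underside. The post's plain part runs from 6 to 52 above the underside, with a cap 21 wide and 6 high on top. z along the post, x along the bar away from the pivot.
- outer_hole (a point): Centre of the outermost round hole (9.6 mm) at the bar's underside, 180 from the pivot, 50 from the knob's axis. Axes as the knob's.
- dropper: Small amber bottle, 30 mm in diameter, 66 high, standing on the cabinet's roof near its right edge; origin at the centre of its foot. Bystander.
- tin: Small aluminium tin, 42 mm in diameter, 30 high, standing on the cabinet's roof near its right edge; origin at the centre of its foot. Bystander.
- mortar: White ceramic mortar bowl, 96 mm in diameter, 52 high, on the bench to the robot's right; origin at the centre of its foot. Bystander.
- lotion: Glass bottle with white cap, 52 mm in diameter, 150 high, on the bench to the robot's left; origin at the centre of its foot. Bystander.

How it is judged:
By the outcome, as a careful person would: the job done as asked, in the order asked, and still so for the second after the job is handed in, with the robot touching nothing.
It also fails if it takes over 72 s, if anything falls off the work surface, if the arm or the gripper's body presses on something with over 40 N, if the wrist force passes 120 N, or if a joint passes its speed limit or range.

## Working session

There is one attempt and no reset: what is moved stays moved. The work goes in short steps, Python scripts to look and compute and a tool call to move; the robot and the scene stay as the last step left them, time stands still between calls to the robot, and variables do not carry over. Pictures are saved under pics/ and viewed, and the job is handed in when it is done.

Besides the shell and the picture viewer there is one more tool, called after "Request:" as name([rows], argument=value, ...), one row to a line, values as JSON. carry_out: Moves the arm, as the interface text tells. Its arguments: {"type":"object","properties":{"motion":{"type":"array","items":{"type":"object","properties":{"dx":{"type":"number"},"dy":{"type":"number"},"dz":{"type":"number"},"wx":{"type":"number"},"wy":{"type":"number"},"wz":{"type":"number"},"jaw":{"type":"number"}}}},"force":{"type":"number"}},"required":["motion"]}

```bash
ls; mkdir -p pics; python3 - <<'E'
from workcell import *
import cv2
print(observe(), nose_length)
for n in ["scene","top","wrist"]:
    c=read_camera(n); cv2.imwrite(f"pics/a_{n}.png",c["color"]); print(n,c["vfov"],c["cx"],c["cy"],c["R"],c["t"])
E
```

```text
pics
{'t': 0.0, 'q': array([ 1.25799582e+00,  2.41411913e-01,  3.71425599e-03,  1.33521692e+00,
       -1.49778360e-05,  1.57078853e+00]), 'dq': array([ 6.19003202e-04, -2.75450086e-04, -8.78787304e-05,  4.23135792e-04,
       -4.96390122e-04,  9.20537199e-05]), 'joint_torque': array([ 3.49055163e-04, -3.72316754e+01,  2.52408010e+01,  1.71461591e-02,
        3.70648419e-07, -1.14671784e-05]), 'position': array([0.15368426, 0.47517396, 0.25540965]), 'tcp_rot': array([ 2.53932107,  1.84757705, -0.00267564]), 'wrist_force': array([-0.70079052,  0.41181177,  0.12301818]), 'moment': array([-0.02712048,  0.01889222, -0.03117666]), 'width': 0.9986890406254179} 0.025
scene 54.92647620000298 317.07282886579765 200.16323318068785 [[-0.53955108  0.84180298  0.01588657]
 [ 0.46965614  0.31657786 -0.82413686]
 [-0.6987902  -0.4372027  -0.56616786]] [ 0.27299951 -0.14033185  1.41887247]
top 47.08329878060281 315.67183794733756 201.1038869045181 [[ 0.02483566 -0.99940361 -0.02399203]
 [-0.99664265 -0.02287985 -0.07861254]
 [ 0.07801672  0.02586387 -0.9966165 ]] [0.02331633 0.54588159 1.45228058]
wrist 66.62092883973796 317.6090765854974 195.68673825703024 [[ 0.30714453  0.95166169 -0.00150526]
 [ 0.91727092 -0.29562294  0.2668729 ]
 [ 0.25352773 -0.08334928 -0.96373056]] [-0.4990289  -0.03322228  0.37896258]
```

View pics/a_scene.png

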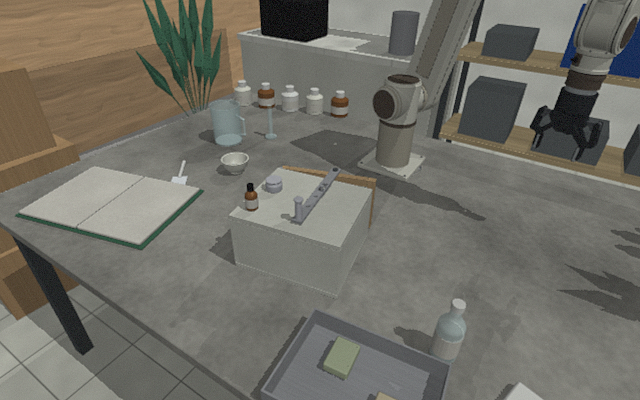

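View pics/a_top.png

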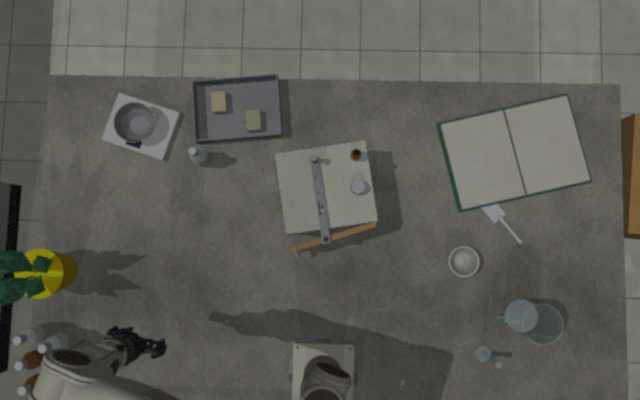

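View pics/a_wrist.png

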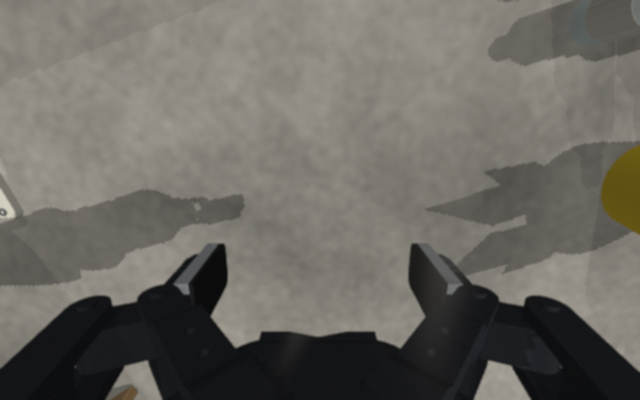

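```bash
python3 - <<'E'
import cv2
a=cv2.imread("pics/a_top.png")[130:265,265:385]; cv2.imwrite("pics/b_top.png",cv2.resize(a,None,fx=4.4,fy=4.4,interpolation=cv2.INTER_CUBIC))
a=cv2.imread("pics/a_scene.png")[155:300,220:390]; cv2.imwrite("pics/b_scene.png",cv2.resize(a,None,fx=4,fy=4,interpolation=cv2.INTER_CUBIC))
E
```

```text
(no output)
```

View pics/b_top.png

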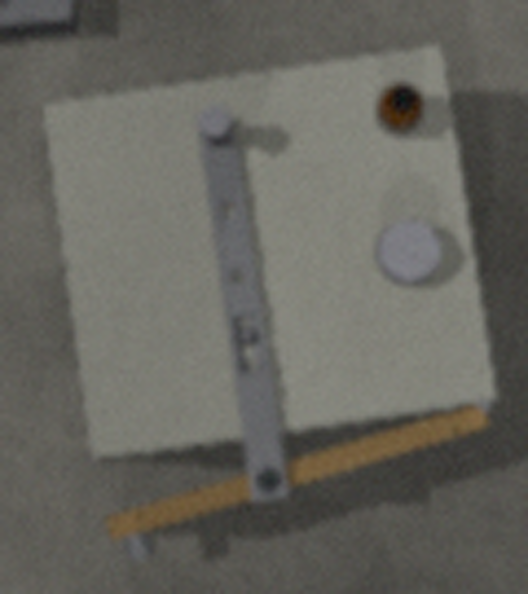

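View pics/b_scene.png

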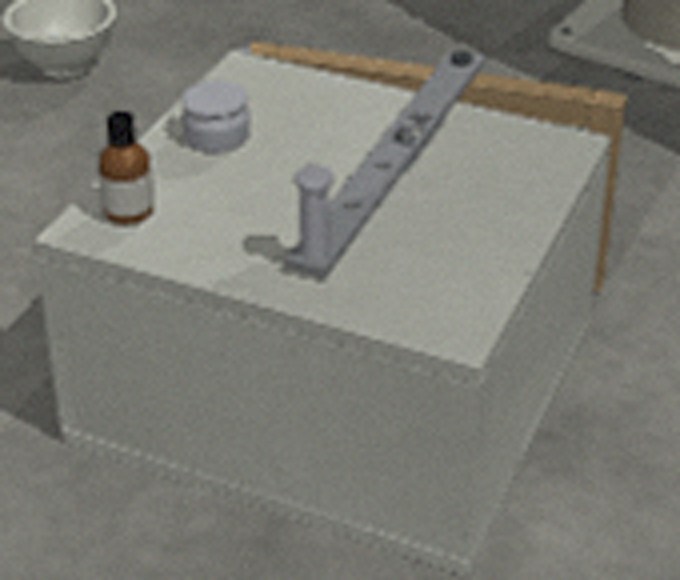

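```bash
cat > h.py <<'E'
import numpy as np, cv2
from scipy.spatial.transform import Rotation as Ro
from scipy.optimize import least_squares
def proj(c,X):
    X=np.atleast_2d(X); p=X@np.array(c["R"]).T+c["t"]; f=200/np.tan(np.radians(c["vfov"])/2)
    return np.c_[c["cx"]+f*p[:,0]/p[:,2], c["cy"]+f*p[:,1]/p[:,2]]
def ray(c,uv,z):
    f=200/np.tan(np.radians(c["vfov"])/2); R=np.array(c["R"])
    d=R.T@np.array([(uv[0]-c["cx"])/f,(uv[1]-c["cy"])/f,1]); o=-R.T@np.array(c["t"])
    return o+d*(z-o[2])/d[2]
def meta(c): return {k:np.array(c[k]) for k in("vfov","cx","cy","R","t")}
E
python3 - <<'E'
from h import *
from workcell import *
T=read_camera("top");S=read_camera("scene")
tp=[(275.2,153.6),(364.5,140.5),(377.5,221.4),(286.6,233.9),(314.1,157.7),(325.9,239.1)]
sp=[(340,248),(229.5,215),(279.5,168),(372.5,190),(299,198.8),(335.5,170)]
P=np.array([(.12,.135,.16),(.12,-.135,.16),(-.12,-.135,.16),(-.12,.135,.16),(-.06+.1397,.022,.224),(-.06-.0903,.022,.174)])
def W(v): 
    c,s=np.cos(v[2]),np.sin(v[2]); return np.c_[v[0]+c*P[:,0]-s*P[:,1], v[1]+s*P[:,0]+c*P[:,1],P[:,2]]
def r(v,cams): return np.concatenate([(proj(c,W(v))-p).ravel() for c,p in cams])
for cams in ([(T,tp)],[(S,sp)],[(T,tp),(S,sp)]):
    o=least_squares(r,[.5,0,.1],args=(cams,)); print(o.x); print(o.fun.reshape(-1,2).round(1).tolist())
print(W(o.x))
print("top knob",ray(T,tp[4],.224),"piv",ray(T,tp[5],.174))
E
```

```text
[0.57617116 0.00397966 0.16780837]
[[-0.6, -0.1], [1.1, -0.4], [0.6, -0.2], [-0.9, 0.6], [-0.2, -0.1], [-0.0, 0.2]]
[0.58044842 0.01035863 0.16389073]
[[0.5, -0.1], [-1.1, 0.1], [-1.0, -0.7], [1.3, -0.3], [-0.4, 0.0], [0.8, -0.1]]
[0.57720862 0.00677389 0.16639964]
[[-1.5, -0.6], [0.2, -0.7], [-0.4, -0.6], [-1.9, 0.2], [-1.1, -0.6], [-1.1, -0.1], [-0.1, -1.7], [-1.2, -1.1], [-1.5, -1.5], [0.5, -1.4], [-0.9, -1.2], [0.1, -1.0]]
[[ 0.67319069  0.15978513  0.16      ]
 [ 0.71791154 -0.10648549  0.16      ]
 [ 0.48122654 -0.14623736  0.16      ]
 [ 0.43650569  0.12003326  0.16      ]
 [ 0.65216384  0.04167094  0.224     ]
 [ 0.42534071  0.0035754   0.174     ]]
top knob [0.65067575 0.03851058 0.224     ] piv [0.42502156 0.00046428 0.174     ]
```

```bash
python3 - <<'E'
from h import *
from workcell import *
c=read_camera("wrist"); s=observe()
Rt=Ro.from_rotvec(s["tcp_rot"]).as_matrix(); p=s["position"]
cc=-np.array(c["R"]).T@c["t"]
print("cam in tool",Rt.T@(cc-p)); print("axes",(Rt.T@np.array(c["R"]).T).round(4)); print(Rt.round(3))
np.savez("wc.npz",o=Rt.T@(cc-p),A=Rt.T@np.array(c["R"]).T)
# camera view if tool at pose
yaw=1.737
x=np.array([np.cos(yaw),np.sin(yaw),0]);z=np.array([0,0,-1.]);R=np.c_[x,np.cross(z,x),z]
print("cam offset world",R@(Rt.T@(cc-p)),"look",R@(Rt.T@np.array(c["R"]).T)[:,2])
E
```

```text
cam in tool [-0.00021549 -0.06940444 -0.11770434]
axes [[ 1.000e+00  6.000e-04  2.000e-04]
 [-6.000e-04  9.637e-01  2.669e-01]
 [-1.000e-04 -2.669e-01  9.637e-01]]
[[ 0.308  0.951 -0.   ]
 [ 0.951 -0.308 -0.001]
 [-0.001 -0.    -1.   ]]
cam offset world [-0.06841239 -0.01169476  0.11770434] look [ 0.26317359  0.04436563 -0.96372784]
```

Request:
carry_out([
  {"dx": 0.02, "dy": -0.02, "dz": 0.01, "wz": 0.1, "jaw": 0.045},
  {"dx": 0.045, "dy": -0.045, "dz": 0.02, "wz": 0.2, "jaw": 0.045},
  {"dx": 0.07, "dy": -0.07, "dz": 0.03, "wz": 0.3, "jaw": 0.045},
  {"dx": 0.097, "dy": -0.097, "dz": 0.04, "wz": 0.4, "jaw": 0.045},
  {"dx": 0.125, "dy": -0.125, "dz": 0.045, "wz": 0.479, "jaw": 0.045},
], force=40)

```text
$.motion[0]: bad value
```

Request:
carry_out([
  {"dx": 0.028, "dy": -0.028},
  {"dx": 0.056, "dy": -0.056},
  {"dx": 0.084, "dy": -0.084},
  {"dx": 0.112, "dy": -0.112},
  {"dx": 0.14, "dy": -0.14},
])

```text
$.motion[0]: bad value
```

Request:
carry_out([
  {"dx": 0.028, "dy": -0.028},
  {"dx": 0.056, "dy": -0.056},
  {"dx": 0.084, "dy": -0.084},
  {"dx": 0.112, "dy": -0.112},
  {"dx": 0.14, "dy": -0.14},
])

```text
$.motion[0]: bad value
```

Request:
carry_out([
  {"dx": 0.021, "dy": -0.02},
  {"dx": 0.042, "dy": -0.04},
  {"dx": 0.042, "dy": -0.04},
  {"dx": 0.042, "dy": -0.04},
  {"dx": 0.042, "dy": -0.04},
])

```text
$.motion[0]: bad value
```

```bash
python3 - <<'E'
from h import *
from workcell import *
c=read_camera("wrist"); s=observe(); cv2.imwrite("pics/c_wrist.png",c["color"]);np.savez("c.npz",**meta(c))
print(s["t"],s["q"],s["position"],s["tcp_rot"],s["wrist_force"],s["width"])
E
```

```text
0.35 [ 1.25800825e+00  2.40821438e-01  4.73663326e-03  1.33518968e+00
 -3.35454668e-05  1.57081625e+00] [0.15382975 0.47562716 0.25609506] [ 2.54010418e+00  1.84811711e+00 -5.76282922e-04] [ 0.08586225 -0.74099683  0.39019679] 1.0001775125998877
```

View pics/c_wrist.png

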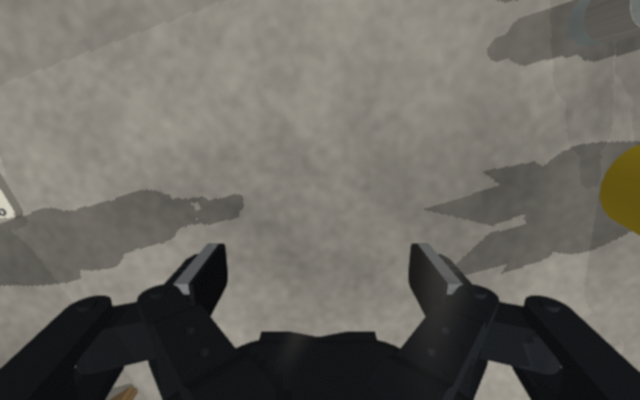

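Request:
carry_out([
  {"dx": 0.02, "dy": -0.02, "dz": 0.01, "wx": 0, "wy": 0, "wz": 0.1, "jaw": 0.045},
  {"dx": 0.045, "dy": -0.045, "dz": 0.02, "wx": 0, "wy": 0, "wz": 0.2, "jaw": 0.045},
  {"dx": 0.07, "dy": -0.07, "dz": 0.03, "wx": 0, "wy": 0, "wz": 0.3, "jaw": 0.045},
  {"dx": 0.097, "dy": -0.097, "dz": 0.04, "wx": 0, "wy": 0, "wz": 0.4, "jaw": 0.045},
  {"dx": 0.125, "dy": -0.125, "dz": 0.045, "wx": 0, "wy": 0, "wz": 0.479, "jaw": 0.045},
], force=40)

```text
t: 0.77
position: [0.2798, 0.35, 0.3026]
tcp_rot: [-2.022, -2.404, -0.003]
wrist_force: [0.6, 0.3, -0.2]
width: 0.524
```

Request:
carry_out([
  {"dx": 0.028, "dy": -0.028, "dz": 0, "wx": 0, "wy": 0, "wz": 0, "jaw": 0.045},
  {"dx": 0.056, "dy": -0.056, "dz": 0, "wx": 0, "wy": 0, "wz": 0, "jaw": 0.045},
  {"dx": 0.084, "dy": -0.084, "dz": 0, "wx": 0, "wy": 0, "wz": 0, "jaw": 0.045},
  {"dx": 0.112, "dy": -0.112, "dz": 0, "wx": 0, "wy": 0, "wz": 0, "jaw": 0.045},
  {"dx": 0.14, "dy": -0.14, "dz": 0, "wx": 0, "wy": 0, "wz": 0, "jaw": 0.045},
])

```text
t: 1.18
position: [0.4199, 0.2091, 0.3016]
tcp_rot: [2.029, 2.398, 0.001]
wrist_force: [0.4, 1.1, 0.2]
width: 0.529
```

Request:
carry_out([
  {"dx": 0.028, "dy": -0.028, "dz": 0, "wx": 0, "wy": 0, "wz": 0, "jaw": 0.045},
  {"dx": 0.056, "dy": -0.056, "dz": 0, "wx": 0, "wy": 0, "wz": 0, "jaw": 0.045},
  {"dx": 0.084, "dy": -0.084, "dz": 0, "wx": 0, "wy": 0, "wz": 0, "jaw": 0.045},
  {"dx": 0.112, "dy": -0.112, "dz": 0, "wx": 0, "wy": 0, "wz": 0, "jaw": 0.045},
  {"dx": 0.14, "dy": -0.14, "dz": 0, "wx": 0, "wy": 0, "wz": 0, "jaw": 0.045},
])

```text
t: 1.6
position: [0.56, 0.069, 0.3014]
tcp_rot: [2.03, 2.398, 0.001]
wrist_force: [0.1, 1.5, -0.1]
width: 0.528
```

Request:
carry_out([
  {"dx": 0.02, "dy": -0.02, "dz": 0, "wx": 0, "wy": 0, "wz": 0, "jaw": 0.045},
  {"dx": 0.04, "dy": -0.04, "dz": 0, "wx": 0, "wy": 0, "wz": 0, "jaw": 0.045},
  {"dx": 0.04, "dy": -0.04, "dz": 0, "wx": 0, "wy": 0, "wz": 0, "jaw": 0.045},
  {"dx": 0.04, "dy": -0.04, "dz": 0, "wx": 0, "wy": 0, "wz": 0, "jaw": 0.045},
])

```text
t: 1.93
position: [0.5994, 0.0294, 0.3002]
tcp_rot: [-2.032, -2.394, 0.001]
wrist_force: [0.4, 0.3, -0.1]
width: 0.528
```

```bash
python3 - <<'E'
from h import *
from workcell import *
c=read_camera("wrist"); s=observe(); cv2.imwrite("pics/d_wrist.png",c["color"]);np.savez("d.npz",**meta(c))
print(s["t"],s["q"],s["position"],s["tcp_rot"],s["wrist_force"],s["width"])
E
```

```text
1.9833 [ 5.05343065e-02  4.36759733e-01  3.97956589e-01  1.53350806e+00
  4.08202728e-04 -1.14568562e-01] [0.59873766 0.0303964  0.30060318] [-2.02980704e+00 -2.39599485e+00  1.15968380e-03] [-0.632765   -0.13208147  0.18593486] 0.5273093891543774
```

View pics/d_wrist.png

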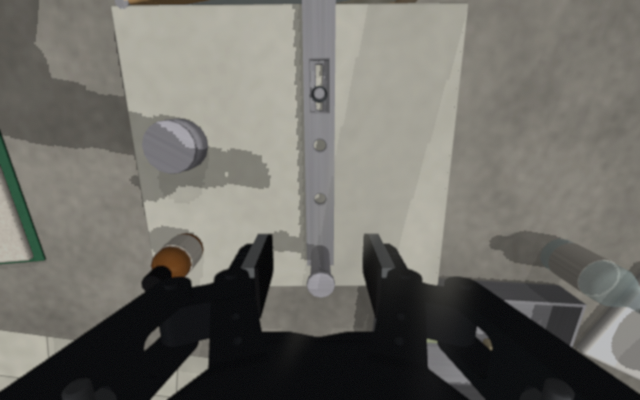

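```bash
python3 - <<'E'
import cv2
a=cv2.imread("pics/d_wrist.png")[0:100,290:350]; b=cv2.imread("pics/d_wrist.png")[45:145,290:350]
b=cv2.resize(cv2.imread("pics/d_wrist.png")[50:125,290:350],None,fx=8,fy=8,interpolation=cv2.INTER_CUBIC);cv2.imwrite("pics/e1.png",b)
b=cv2.resize(cv2.imread("pics/d_wrist.png")[130:305,285:355],None,fx=3.4,fy=3.4,interpolation=cv2.INTER_CUBIC);cv2.imwrite("pics/e2.png",b)
E
```

```text
(no output)
```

View pics/e1.png

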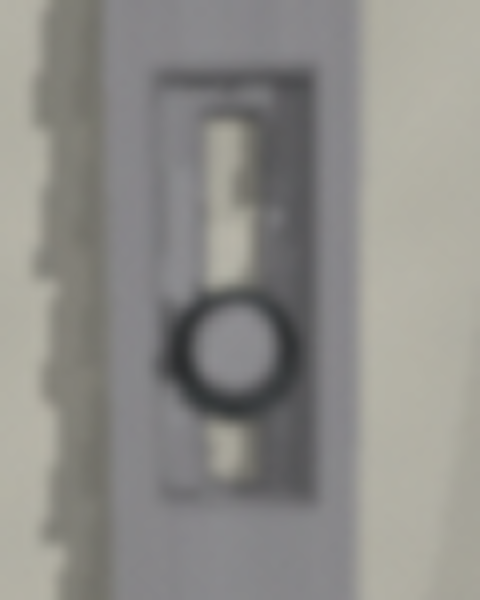

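View pics/e2.png

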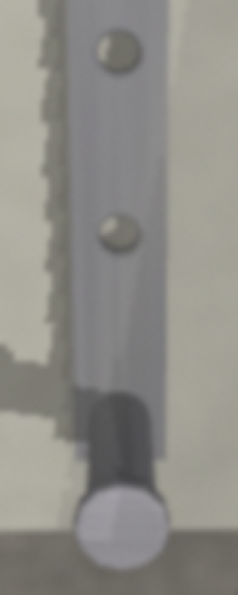

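```bash
python3 - <<'E'
from h import *
c=dict(np.load("d.npz"))
s=[71,109,135,180,230]; z=[.172]*4+[.224]
uv=np.array([(319.2,58.6),(319.4,112.06),(319.6,144.6),(319.6,197.9),(320.8,284.6)])
def W(v): return np.array([(v[0]+a/1e3*np.cos(v[2]),v[1]+a/1e3*np.sin(v[2]),zz+v[3]) for a,zz in zip(s,z)])
for fz in (0,1):
    f=lambda v:np.r_[(proj(c,W(v*np.r_[1,1,1,fz]))-uv).ravel()]
    o=least_squares(f,[.425,.002,.166,0]); v=o.x*np.r_[1,1,1,fz];print(v,o.fun.reshape(-1,2).round(2).tolist())
    p=ray(c,(319.06,93.06),.178+v[3]); d=p[:2]-v[:2]; u=np.array([np.cos(v[2]),np.sin(v[2])])
    print("pin along",d@u,"lat",d@np.array([-u[1],u[0]]),"px",d@u*1e3-90.3,"knob",W(v)[4])
E
```

```text
[0.42285181 0.0017883  0.17065153 0.        ] [[-0.05, -0.41], [0.0, -1.0], [-0.04, 0.12], [0.22, 0.78], [-0.11, 0.71]]
pin along 0.09602451382339695 lat -0.00023091039871825502 px 5.724513823396961 knob [0.64951091 0.04084792 0.224     ]
[ 0.42305693  0.00183388  0.1706529  -0.00152548] [[-0.04, 0.24], [0.0, -0.71], [-0.04, 0.18], [0.22, 0.52], [-0.12, -0.19]]
pin along 0.09572842226497533 lat -0.00023263795586975512 px 5.428422264975325 knob [0.64971597 0.04089382 0.22247452]
```

Request:
carry_out([
  {"dx": 0.025, "dy": 0.005, "dz": 0, "wx": 0, "wy": 0, "wz": 0.004, "jaw": 0.045},
  {"dx": 0.051, "dy": 0.0105, "dz": 0, "wx": 0, "wy": 0, "wz": 0.004, "jaw": 0.045},
  {"dx": 0.051, "dy": 0.0105, "dz": -0.03, "wx": 0, "wy": 0, "wz": 0.004, "jaw": 0.045},
  {"dx": 0.051, "dy": 0.0105, "dz": -0.065, "wx": 0, "wy": 0, "wz": 0.004, "jaw": 0.045},
  {"dx": 0.051, "dy": 0.0105, "dz": -0.0945, "wx": 0, "wy": 0, "wz": 0.004, "jaw": 0.045},
])

```text
t: 2.4
position: [0.6496, 0.043, 0.2058]
tcp_rot: [2.021, 2.404, 0.001]
wrist_force: [-0.0, 0.0, -0.8]
width: 0.527
```

```bash
python3 - <<'E'
from h import *
from workcell import *
c=read_camera("wrist"); s=observe(); cv2.imwrite("pics/f_wrist.png",c["color"])
print(s["t"],s["position"],s["tcp_rot"],s["wrist_force"],s["width"])
c=read_camera("scene"); cv2.imwrite("pics/f_scene.png",cv2.resize(c["color"][120:300,200:400],None,fx=3,fy=3))
E
```

```text
2.45 [0.64536883 0.04269622 0.1979225 ] [-2.01571911 -2.39727003  0.013639  ] [-2.85043809  0.63726966 -5.45380613] 0.5247329279933048
```

View pics/f_wrist.png

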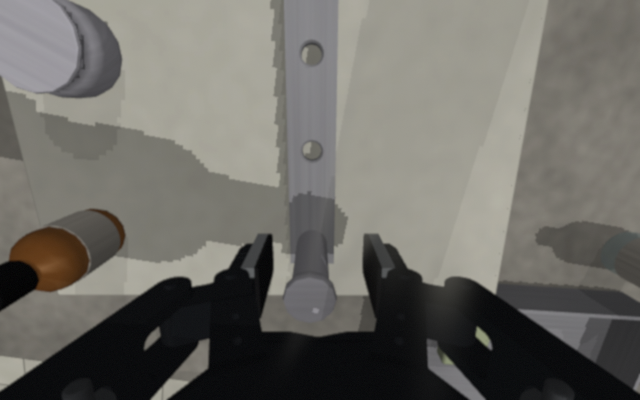

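View pics/f_scene.png

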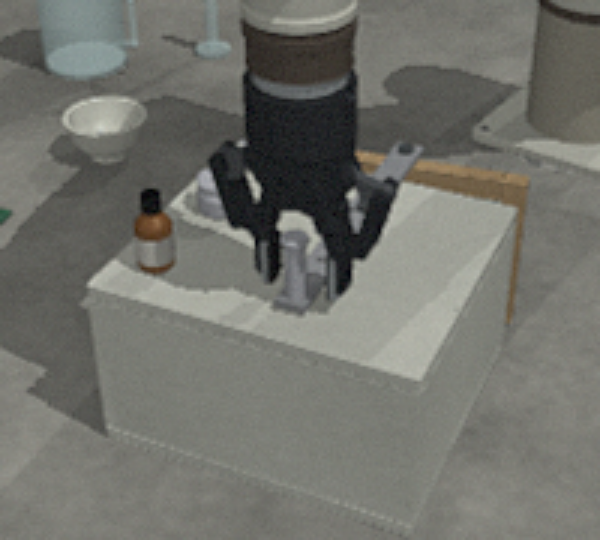

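Request:
carry_out([
  {"dx": 0, "dy": -0.0015, "dz": 0, "wx": 0, "wy": 0, "wz": 0, "jaw": 0.045},
  {"dx": 0, "dy": -0.0015, "dz": 0, "wx": 0, "wy": 0, "wz": 0, "jaw": 0.045},
  {"dx": 0, "dy": -0.0015, "dz": 0, "wx": 0, "wy": 0, "wz": 0, "jaw": 0.045},
])

```text
t: 2.75
position: [0.6513, 0.0402, 0.2104]
tcp_rot: [2.021, 2.399, 0.006]
wrist_force: [-0.1, -0.3, -1.0]
width: 0.525
```

```bash
python3 - <<'E'
from h import *
from workcell import *
s=observe();print(s["t"],s["position"],s["tcp_rot"],s["wrist_force"],s["moment"],s["width"])
E
```

```text
2.75 [0.65125823 0.04016162 0.21044024] [2.02132298 2.39941449 0.00634118] [-0.13117618 -0.31582564 -1.03559134] [-0.00162141  0.02462162  0.01989925] 0.524921233684562
```

Request:
carry_out([
  {"dx": 0, "dy": 0, "dz": 0, "wx": 0, "wy": 0, "wz": 0, "jaw": 0.034},
  {"dx": 0, "dy": 0, "dz": 0, "wx": 0, "wy": 0, "wz": 0, "jaw": 0.026},
  {"dx": 0, "dy": 0, "dz": 0, "wx": 0, "wy": 0, "wz": 0, "jaw": 0.02},
  {"dx": 0, "dy": 0, "dz": 0, "wx": 0, "wy": 0, "wz": 0, "jaw": 0.015},
  {"dx": 0, "dy": 0, "dz": 0, "wx": 0, "wy": 0, "wz": 0, "jaw": 0.01},
], force=40)

```text
t: 3.17
position: [0.6506, 0.0398, 0.2075]
tcp_rot: [2.024, 2.401, 0.003]
wrist_force: [2.7, -0.1, 0.8]
width: 0.222
```

```bash
python3 - <<'E'
from h import *
from workcell import *
s=observe();print(s["t"],s["position"],s["tcp_rot"],s["wrist_force"],s["moment"],s["width"])
E
```

```text
3.1667 [0.65061102 0.03976238 0.20754619] [2.02376119 2.40097516 0.00254869] [ 2.73991662 -0.08871461  0.76779281] [ 0.02122214 -0.30512774  0.04716213] 0.22183419790585995
```

Request:
carry_out([
  {"dx": 0, "dy": 0, "dz": 0, "wx": 0, "wy": 0, "wz": 0, "jaw": 0.005},
  {"dx": 0, "dy": 0, "dz": 0, "wx": 0, "wy": 0, "wz": 0, "jaw": 0.005},
  {"dx": 0, "dy": 0, "dz": 0, "wx": 0, "wy": 0, "wz": 0, "jaw": 0.005},
  {"dx": 0, "dy": 0, "dz": 0, "wx": 0, "wy": 0, "wz": 0, "jaw": 0.005},
], force=40)

```text
t: 3.5
position: [0.65, 0.0397, 0.2069]
tcp_rot: [2.024, 2.402, 0.0]
wrist_force: [1.9, -0.8, 1.9]
width: 0.222
```

```bash
python3 - <<'E'
from h import *
from workcell import *
s=observe();print(s["t"],s["position"],s["tcp_rot"],s["wrist_force"],s["moment"],s["width"])
c=read_camera("wrist");cv2.imwrite("pics/g_wrist.png",c["color"])
s=observe();print(s["t"],s["position"],s["tcp_rot"],s["wrist_force"],s["moment"],s["width"])
E
```

```text
3.5 [0.64999519 0.03973862 0.20687875] [2.02441756e+00 2.40205859e+00 2.83341472e-04] [ 1.86707065 -0.76873879  1.85237881] [ 0.07594979 -0.29118072  0.02750798] 0.2215899518088213
3.55 [0.64993954 0.0397245  0.2068331 ] [2.02442169e+00 2.40213778e+00 8.77740402e-05] [ 1.84769854 -0.07553799  1.36935569] [ 0.03509094 -0.32669344  0.01882034] 0.22290629092496347
```

View pics/g_wrist.png

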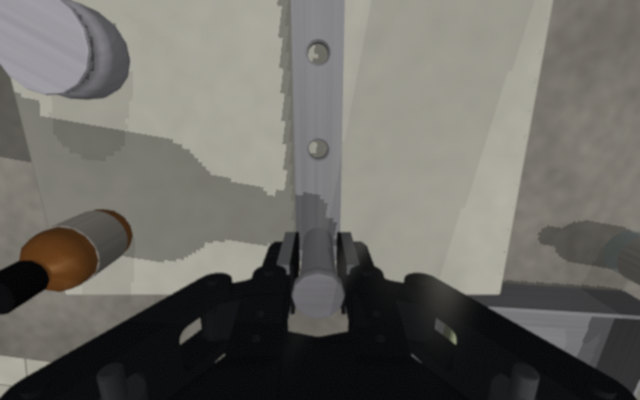

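Request:
carry_out([
  {"dx": 0, "dy": 0, "dz": 0, "wx": 0, "wy": 0, "wz": 0, "jaw": 0.028},
  {"dx": 0, "dy": 0, "dz": 0, "wx": 0, "wy": 0, "wz": 0, "jaw": 0.028},
  {"dx": 0, "dy": 0.0005, "dz": -0.0045, "wx": 0, "wy": 0, "wz": 0, "jaw": 0.028},
  {"dx": 0, "dy": 0.0005, "dz": -0.0045, "wx": 0, "wy": 0, "wz": 0, "jaw": 0.028},
  {"dx": 0, "dy": 0.0005, "dz": -0.0045, "wx": 0, "wy": 0, "wz": 0, "jaw": 0.016},
], force=40)

```text
t: 3.97
position: [0.6492, 0.0402, 0.2014]
tcp_rot: [-2.024, -2.401, 0.002]
wrist_force: [0.4, -2.4, 0.1]
width: 0.203
```

Request:
carry_out([
  {"dx": 0, "dy": 0, "dz": 0, "wx": 0, "wy": 0, "wz": 0, "jaw": 0.01},
  {"dx": 0, "dy": 0, "dz": 0, "wx": 0, "wy": 0, "wz": 0, "jaw": 0.005},
  {"dx": 0, "dy": 0, "dz": 0, "wx": 0, "wy": 0, "wz": 0, "jaw": 0.005},
  {"dx": 0, "dy": 0, "dz": 0, "wx": 0, "wy": 0, "wz": 0, "jaw": 0.005},
], force=40)

```text
t: 4.3
position: [0.6495, 0.0402, 0.2021]
tcp_rot: [-2.024, -2.402, 0.001]
wrist_force: [-2.0, 0.0, -0.4]
width: 0.183
```

```bash
python3 - <<'E'
from h import *
from workcell import *
s=observe();print(s["t"],s["position"],s["tcp_rot"],s["wrist_force"],s["moment"],s["width"])
E
```

```text
4.3 [0.64950397 0.04016746 0.20214574] [-2.02436339e+00 -2.40158383e+00  9.93998559e-04] [-2.02031835  0.02377221 -0.35526603] [-0.0459533   0.32649532 -0.06474035] 0.183253296227027
```

```bash
cat >> h.py <<'E'
TH=.1707
def piv(a): return np.array([-60-8*np.cos(a)-150*np.sin(a), -147-8*np.sin(a)+150*np.cos(a)])
A0=.15; S0=0.
def tgt(px,py=0,L=180,l=0.):   # a,s placing bar point L over (px,py)
    from scipy.optimize import brentq
    f=lambda a: np.hypot(*(np.array([px,py])-piv(a)))-L*np.cos(l)
    a=brentq(f,.15,1.3); d=np.array([px,py])-piv(a); return a,np.arctan2(d[1],d[0])
def tcp(a,s,l,h=36.):
    p=np.r_[piv(a),0]; R=Ro.from_euler("z",s)*Ro.from_euler("y",-l)
    v=p+R.apply([230,0,h]); Rw=Ro.from_euler("z",TH)
    return Rw.apply(v)/1e3, Rw*R*Rw.inv()   # world pos (bracket-origin) , world rotation rel. to level start
def move(c0,c1):
    p0,r0=tcp(*c0);p1,r1=tcp(*c1); return (p1-p0).round(4), (r1*r0.inv()).as_rotvec().round(4)
E
python3 - <<'E'
from h import *
for px in (4,5.5,7): print(px,tgt(px))
a,s=tgt(5.5)
c0=(.15,0,0)
print("lift",*[move(c0,(.15,0,l)) for l in (.04,.08,.12,.16,.2)],sep="\n")
for k in range(0,20,5):
    b=(.15+(a-.15)*k/20,s*k/20,.2)
    print(k,*[move(b,(.15+(a-.15)*j/20,s*j/20,.2)) for j in range(k+1,k+6)],sep="\n")
E
```

```text
4 (0.7711571424926721, np.float64(0.2527377751374512))
5.5 (0.7596653912069293, np.float64(0.2455115244577907))
7 (0.7481845244283462, np.float64(0.2383830042585512))
lift
(array([-0.0016, -0.0003,  0.0092]), array([ 0.0068, -0.0394,  0.    ]))
(array([-0.0036, -0.0006,  0.0183]), array([ 0.0136, -0.0788,  0.    ]))
(array([-0.0059, -0.001 ,  0.0273]), array([ 0.0204, -0.1183, -0.    ]))
(array([-0.0085, -0.0015,  0.0362]), array([ 0.0272, -0.1577,  0.    ]))
(array([-0.0116, -0.002 ,  0.045 ]), array([ 0.034 , -0.1971,  0.    ]))
0
(array([-0.0047,  0.0009, -0.    ]), array([-0.    ,  0.    ,  0.0123]))
(array([-0.0094,  0.0017,  0.    ]), array([-0.    ,  0.    ,  0.0246]))
(array([-0.0141,  0.0023,  0.    ]), array([-0.    ,  0.    ,  0.0368]))
(array([-0.0187,  0.0028,  0.    ]), array([-0.    ,  0.    ,  0.0491]))
(array([-0.0233,  0.0032, -0.    ]), array([-0.    , -0.    ,  0.0614]))
5
(array([-0.0046,  0.0002,  0.    ]), array([-0.    ,  0.    ,  0.0123]))
(array([-0.0091,  0.0004,  0.    ]), array([-0.    ,  0.    ,  0.0246]))
(array([-0.0135,  0.0004, -0.    ]), array([-0. 
[... 191 characters left out ...]
-0.0004,  0.    ]), array([0.    , 0.    , 0.0123]))
(array([-0.0086, -0.0009, -0.    ]), array([-0.    ,  0.    ,  0.0246]))
(array([-0.0127, -0.0015,  0.    ]), array([0.    , 0.    , 0.0368]))
(array([-0.0169, -0.0022, -0.    ]), array([0.    , 0.    , 0.0491]))
(array([-0.0209, -0.003 ,  0.    ]), array([0.    , 0.    , 0.0614]))
15
(array([-0.004 , -0.0009,  0.    ]), array([-0.    , -0.    ,  0.0123]))
(array([-0.0079, -0.0019,  0.    ]), array([0.    , 0.    , 0.0246]))
(array([-0.0117, -0.0031, -0.    ]), array([-0.    ,  0.    ,  0.0368]))
(array([-0.0155, -0.0043,  0.    ]), array([-0.    ,  0.    ,  0.0491]))
(array([-0.0191, -0.0056, -0.    ]), array([-0.    , -0.    ,  0.0614]))
```

Request:
carry_out([
  {"dx": -0.0008, "dy": -0.0001, "dz": 0.0046, "wx": 0.0034, "wy": -0.0197, "wz": 0, "jaw": 0.005},
  {"dx": -0.0016, "dy": -0.0003, "dz": 0.0092, "wx": 0.0068, "wy": -0.0394, "wz": 0, "jaw": 0.005},
  {"dx": -0.0026, "dy": -0.0004, "dz": 0.0137, "wx": 0.0102, "wy": -0.0591, "wz": 0, "jaw": 0.005},
  {"dx": -0.0036, "dy": -0.0006, "dz": 0.0183, "wx": 0.0136, "wy": -0.0788, "wz": 0, "jaw": 0.005},
  {"dx": -0.0036, "dy": -0.0006, "dz": 0.0183, "wx": 0.0136, "wy": -0.0788, "wz": 0, "jaw": 0.005},
], force=40)

```text
t: 4.72
position: [0.6459, 0.0395, 0.2227]
tcp_rot: [1.989, 2.359, 0.099]
wrist_force: [-2.0, 0.5, -2.2]
width: 0.184
```

```bash
python3 - <<'E'
from h import *
from workcell import *
s=observe();print(s["t"],s["position"],s["tcp_rot"],s["wrist_force"],s["moment"],s["width"])
E
```

```text
4.7167 [0.64592992 0.03946262 0.22266299] [1.98897301 2.35935383 0.09863208] [-1.95581704  0.48282641 -2.17684207] [-0.07200987  0.3859756  -0.00830314] 0.18387841124276155
```

Low forces. Lift the rest.

Request:
carry_out([
  {"dx": -0.0011, "dy": -0.0002, "dz": 0.0045, "wx": 0.0034, "wy": -0.0197, "wz": 0, "jaw": 0.005},
  {"dx": -0.0023, "dy": -0.0004, "dz": 0.009, "wx": 0.0068, "wy": -0.0395, "wz": 0, "jaw": 0.005},
  {"dx": -0.0049, "dy": -0.0009, "dz": 0.0179, "wx": 0.0136, "wy": -0.0789, "wz": 0, "jaw": 0.005},
  {"dx": -0.008, "dy": -0.0014, "dz": 0.0267, "wx": 0.0204, "wy": -0.1183, "wz": 0, "jaw": 0.005},
  {"dx": -0.008, "dy": -0.0014, "dz": 0.0267, "wx": 0.0204, "wy": -0.1183, "wz": 0, "jaw": 0.005},
])

```text
t: 5.13
position: [0.6377, 0.038, 0.2499]
tcp_rot: [1.934, 2.294, 0.236]
wrist_force: [-0.7, 0.3, -0.7]
width: 0.182
```

```bash
python3 - <<'E'
from h import *
from workcell import *
s=observe();print(s["t"],s["position"],s["tcp_rot"],s["wrist_force"],s["moment"],s["width"])
c=read_camera("wrist");cv2.imwrite("pics/i_wrist.png",c["color"])
c=read_camera("scene"); cv2.imwrite("pics/i_scene.png",cv2.resize(c["color"][120:300,200:400],None,fx=3,fy=3))
E
```

```text
5.1333 [0.63772315 0.03801976 0.2499099 ] [1.93361532 2.29373135 0.23582937] [-0.72227763  0.34867834 -0.69163166] [-0.01755918  0.3809112  -0.01573055] 0.1815638881084682
```

View pics/i_wrist.png

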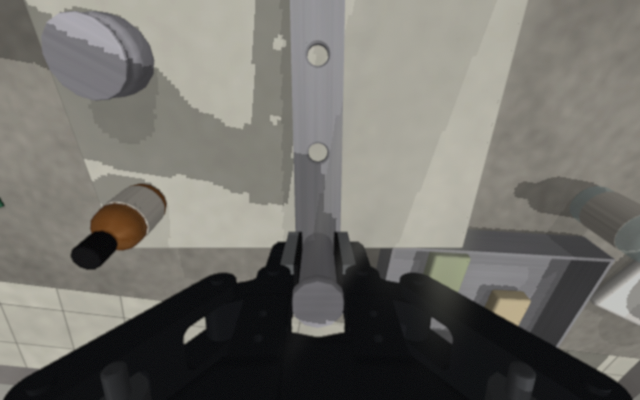

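View pics/i_scene.png

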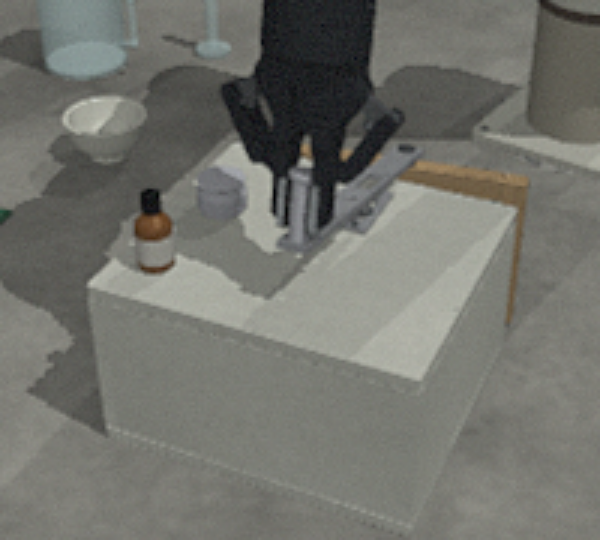

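The stay is clear of the pin (hole rims at (317,55) and (317,152)) and the bystanders have not moved. Next I draw the door open.

Request:
carry_out([
  {"dx": -0.0047, "dy": 0.0009, "dz": 0, "wx": 0, "wy": 0, "wz": 0.0123, "jaw": 0.005},
  {"dx": -0.0094, "dy": 0.0017, "dz": 0, "wx": 0, "wy": 0, "wz": 0.0246, "jaw": 0.005},
  {"dx": -0.0141, "dy": 0.0023, "dz": 0, "wx": 0, "wy": 0, "wz": 0.0368, "jaw": 0.005},
  {"dx": -0.0187, "dy": 0.0028, "dz": 0, "wx": 0, "wy": 0, "wz": 0.0491, "jaw": 0.005},
  {"dx": -0.0233, "dy": 0.0032, "dz": 0, "wx": 0, "wy": 0, "wz": 0.0614, "jaw": 0.005},
])

```text
t: 5.65
position: [0.6148, 0.0416, 0.2472]
tcp_rot: [1.865, 2.36, 0.237]
wrist_force: [3.1, 0.8, -0.7]
width: 0.183
```

Request:
carry_out([
  {"dx": -0.0046, "dy": 0.0002, "dz": 0, "wx": 0, "wy": 0, "wz": 0.0123, "jaw": 0.005},
  {"dx": -0.0091, "dy": 0.0004, "dz": 0, "wx": 0, "wy": 0, "wz": 0.0246, "jaw": 0.005},
  {"dx": -0.0135, "dy": 0.0004, "dz": 0, "wx": 0, "wy": 0, "wz": 0.0368, "jaw": 0.005},
  {"dx": -0.018, "dy": 0.0002, "dz": 0, "wx": 0, "wy": 0, "wz": 0.0491, "jaw": 0.005},
  {"dx": -0.0223, "dy": 0, "dz": 0, "wx": 0, "wy": 0, "wz": 0.0614, "jaw": 0.005},
])

```text
t: 6.07
position: [0.5922, 0.0414, 0.2474]
tcp_rot: [1.795, 2.42, 0.243]
wrist_force: [1.6, 0.4, 0.3]
width: 0.188
```

Request:
carry_out([
  {"dx": -0.0043, "dy": -0.0004, "dz": 0, "wx": 0, "wy": 0, "wz": 0.0123, "jaw": 0.005},
  {"dx": -0.0086, "dy": -0.0009, "dz": 0, "wx": 0, "wy": 0, "wz": 0.0246, "jaw": 0.005},
  {"dx": -0.0127, "dy": -0.0015, "dz": 0, "wx": 0, "wy": 0, "wz": 0.0368, "jaw": 0.005},
  {"dx": -0.0169, "dy": -0.0022, "dz": 0, "wx": 0, "wy": 0, "wz": 0.0491, "jaw": 0.005},
  {"dx": -0.0209, "dy": -0.003, "dz": 0, "wx": 0, "wy": 0, "wz": 0.0614, "jaw": 0.005},
])

```text
t: 6.48
position: [0.5714, 0.0384, 0.2474]
tcp_rot: [1.723, 2.477, 0.249]
wrist_force: [3.8, 0.2, -0.7]
width: 0.183
```

Request:
carry_out([
  {"dx": -0.004, "dy": -0.0009, "dz": 0, "wx": 0, "wy": 0, "wz": 0.0123, "jaw": 0.005},
  {"dx": -0.0079, "dy": -0.0019, "dz": 0, "wx": 0, "wy": 0, "wz": 0.0246, "jaw": 0.005},
  {"dx": -0.0117, "dy": -0.0031, "dz": 0, "wx": 0, "wy": 0, "wz": 0.0368, "jaw": 0.005},
  {"dx": -0.0155, "dy": -0.0043, "dz": 0, "wx": 0, "wy": 0, "wz": 0.0491, "jaw": 0.005},
  {"dx": -0.0191, "dy": -0.0056, "dz": 0, "wx": 0, "wy": 0, "wz": 0.0614, "jaw": 0.005},
])

```text
t: 6.9
position: [0.5523, 0.0328, 0.2474]
tcp_rot: [1.648, 2.533, 0.254]
wrist_force: [1.9, 1.4, -1.2]
width: 0.184
```

Request:
carry_out([
  {"dx": 0, "dy": 0, "dz": 0, "wx": 0, "wy": 0, "wz": 0, "jaw": 0.005},
  {"dx": 0, "dy": 0, "dz": 0, "wx": 0, "wy": 0, "wz": 0, "jaw": 0.005},
])

```text
t: 7.07
position: [0.5517, 0.0324, 0.2468]
tcp_rot: [1.651, 2.533, 0.252]
wrist_force: [-0.1, -1.0, -1.2]
width: 0.185
```

```bash
python3 - <<'E'
from h import *
from workcell import *
s=observe();print(s["t"],s["position"],s["tcp_rot"],s["wrist_force"],s["moment"],s["width"])
c=read_camera("wrist");cv2.imwrite("pics/j_wrist.png",c["color"]);np.savez("j.npz",**meta(c))
c=read_camera("top"); cv2.imwrite("pics/j_top.png",cv2.resize(c["color"][120:300,240:400],None,fx=3,fy=3))
E
```

```text
7.0667 [0.55166632 0.03242727 0.2467662 ] [1.65112009 2.53285458 0.25168388] [-0.11998054 -0.97287035 -1.20569354] [-0.16599486  0.26919547  0.04810428] 0.18545278240606133
```

View pics/j_wrist.png

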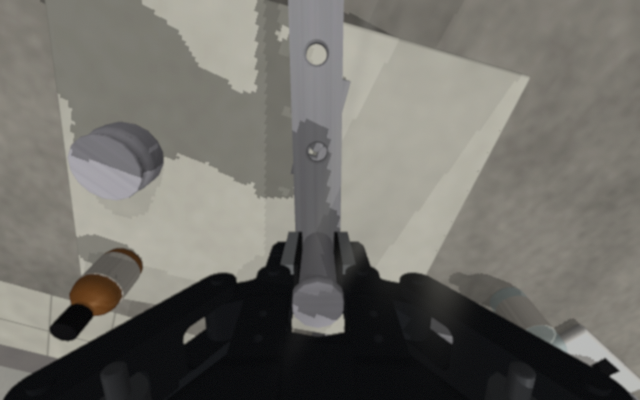

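View pics/j_top.png

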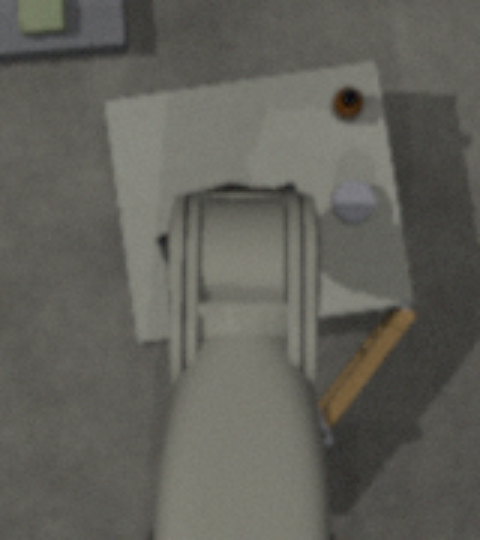

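```bash
python3 - <<'E'
from h import *
a,s=tgt(5.5)
print(*[move((a,s,.2),(a,s,l)) for l in (.17,.14,.11,.09)],sep="\n")
b=cv2.resize(cv2.imread("pics/j_wrist.png")[125:180,285:350],None,fx=8,fy=8,interpolation=cv2.INTER_CUBIC);cv2.imwrite("pics/j2.png",b)
E
```

```text
(array([ 0.0021,  0.0009, -0.0066]), array([-0.0121,  0.0274, -0.    ]))
(array([ 0.0041,  0.0018, -0.0132]), array([-0.0243,  0.0549, -0.    ]))
(array([ 0.0058,  0.0026, -0.0199]), array([-0.0364,  0.0823, -0.    ]))
(array([ 0.0069,  0.0031, -0.0244]), array([-0.0445,  0.1006, -0.    ]))
```

View pics/j2.png

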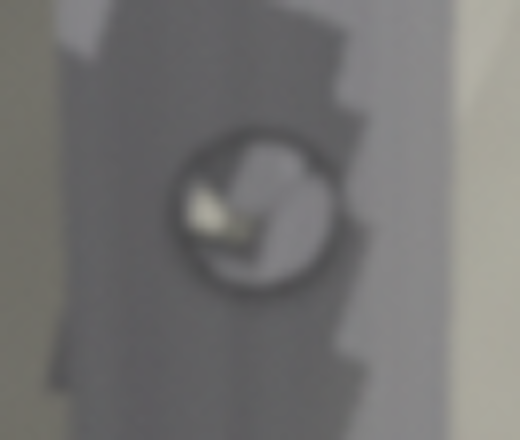

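Request:
carry_out([
  {"dx": 0.0021, "dy": 0.0009, "dz": -0.0066, "wx": -0.0121, "wy": 0.0274, "wz": 0, "jaw": 0.005},
  {"dx": 0.0041, "dy": 0.0018, "dz": -0.0132, "wx": -0.0243, "wy": 0.0549, "wz": 0, "jaw": 0.005},
  {"dx": 0.0058, "dy": 0.0026, "dz": -0.0199, "wx": -0.0364, "wy": 0.0823, "wz": 0, "jaw": 0.005},
  {"dx": 0.0069, "dy": 0.0031, "dz": -0.0244, "wx": -0.0445, "wy": 0.1006, "wz": 0, "jaw": 0.005},
  {"dx": 0.0069, "dy": 0.0031, "dz": -0.0244, "wx": -0.0445, "wy": 0.1006, "wz": 0, "jaw": 0.005},
])

```text
t: 7.58
position: [0.5592, 0.0362, 0.221]
tcp_rot: [1.688, 2.592, 0.113]
wrist_force: [-1.2, -1.0, -1.9]
width: 0.189
```

Request:
carry_out([
  {"dx": 0, "dy": 0, "dz": 0, "wx": 0, "wy": 0, "wz": 0, "jaw": 0.005},
  {"dx": 0, "dy": 0, "dz": 0, "wx": 0, "wy": 0, "wz": 0, "jaw": 0.005},
  {"dx": 0, "dy": 0, "dz": 0, "wx": 0, "wy": 0, "wz": 0, "jaw": 0.005},
])

```text
t: 7.83
position: [0.559, 0.0357, 0.223]
tcp_rot: [1.688, 2.589, 0.116]
wrist_force: [-1.8, -0.9, -1.6]
width: 0.186
```

```bash
python3 - <<'E'
from h import *
from workcell import *
s=observe();print(s["t"],s["position"],s["tcp_rot"],s["wrist_force"],s["moment"],s["width"])
c=read_camera("wrist");cv2.imwrite("pics/k_wrist.png",c["color"]);np.savez("k.npz",**meta(c))
b=cv2.resize(c["color"][125:180,285:350],None,fx=10,fy=10,interpolation=cv2.INTER_CUBIC);cv2.imwrite("pics/k2.png",b)
E
```

```text
7.8333 [0.55900619 0.03572462 0.22300882] [1.68764242 2.58914057 0.11623949] [-1.76215758 -0.94546781 -1.6426104 ] [-0.20112183  0.41930894  0.04566043] 0.18612093551294176
```

View pics/k2.png

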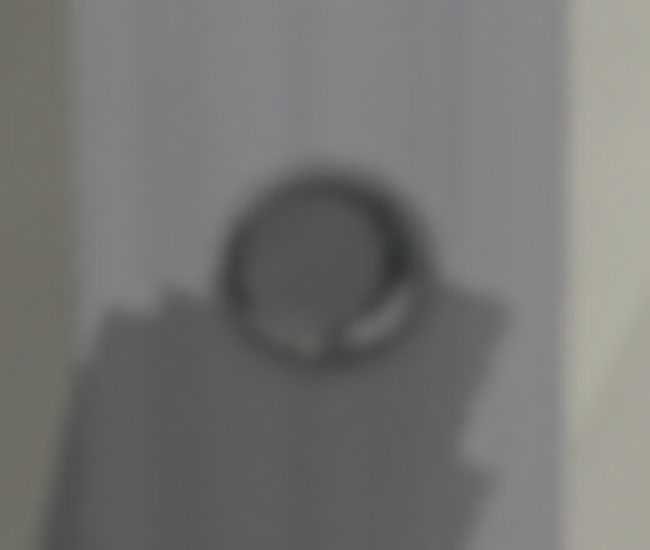

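```bash
cat > off.py <<'E'
from h import *
def off(npz,hole,pin,l,s,tz=None):
    """returns pin minus hole-axis offset (along bar, lateral) in mm. l: lift"""
    c=dict(np.load(npz))
    f=200/np.tan(np.radians(c["vfov"])/2)
    R=Ro.from_euler("z",TH+s)*Ro.from_euler("y",-l)
    # hole top height (above bench): underside .166+.180 sin l , +6cos l
    zt=.166+.180*np.sin(l)+.006*np.cos(l)
    H=ray(c,hole,zt); P=ray(c,pin,.178)
    u=R.apply([1,0,0]); n=R.apply([0,0,1]); v=R.apply([0,1,0])
    d=P-H; # component along bar of pin top relative to hole top
    return np.array([d@u,d@v,d@n])*1e3, H,P
E
python3 - <<'E'
from off import *
for l in (.085,.09,.095): print(l,*off("k.npz",(316.85,151.35),(316.05,150.35),l,.2455))
E
```

```text
0.085 [ 0.70739132 -0.43569269 -9.35374691] [0.51554822 0.01749044 0.18725992] [0.51709535 0.01769795 0.178     ]
0.09 [  0.77500982  -0.43766729 -10.26505744] [0.51536858 0.01741319 0.18815386] [0.51709535 0.01769795 0.178     ]
0.095 [  0.83346203  -0.43964066 -11.17669246] [0.51518905 0.017336   0.18904724] [0.51709535 0.01769795 0.178     ]
```

```bash
python3 - <<'E'
from h import *
a,s=tgt(5.5)
print(*[move((a,s,.09),(a,s,l)) for l in (.08,.07,.06,.05,.04,.03,.02,.01,0)],sep="\n")
E
```

```text
(array([ 0.0005,  0.0002, -0.0023]), array([-0.004 ,  0.0091,  0.    ]))
(array([ 0.001 ,  0.0004, -0.0045]), array([-0.0081,  0.0183,  0.    ]))
(array([ 0.0015,  0.0006, -0.0068]), array([-0.0121,  0.0274,  0.    ]))
(array([ 0.0019,  0.0008, -0.0091]), array([-0.0162,  0.0366,  0.    ]))
(array([ 0.0023,  0.001 , -0.0114]), array([-0.0202,  0.0457,  0.    ]))
(array([ 0.0027,  0.0012, -0.0136]), array([-0.0243,  0.0549,  0.    ]))
(array([ 0.0031,  0.0014, -0.0159]), array([-0.0283,  0.064 ,  0.    ]))
(array([ 0.0035,  0.0015, -0.0182]), array([-0.0323,  0.0732,  0.    ]))
(array([ 0.0038,  0.0017, -0.0205]), array([-0.0364,  0.0823,  0.    ]))
```

Request:
carry_out([
  {"dx": 0.0008, "dy": -0.0003, "dz": 0, "wx": 0, "wy": 0, "wz": -0.002, "jaw": 0.005},
  {"dx": 0.0011, "dy": -0.0002, "dz": -0.0011, "wx": -0.002, "wy": 0.0046, "wz": -0.002, "jaw": 0.005},
  {"dx": 0.0013, "dy": -0.0001, "dz": -0.0023, "wx": -0.004, "wy": 0.0091, "wz": -0.002, "jaw": 0.005},
  {"dx": 0.0013, "dy": -0.0001, "dz": -0.0023, "wx": -0.004, "wy": 0.0091, "wz": -0.002, "jaw": 0.005},
  {"dx": 0.0013, "dy": -0.0001, "dz": -0.0023, "wx": -0.004, "wy": 0.0091, "wz": -0.002, "jaw": 0.005},
])

```text
t: 8.3
position: [0.561, 0.0359, 0.2205]
tcp_rot: [1.693, 2.592, 0.104]
wrist_force: [-2.0, -1.5, -1.6]
width: 0.186
```

```bash
python3 - <<'E'
from h import *
from workcell import *
s=observe();print(s["t"],s["position"],s["tcp_rot"],s["wrist_force"],s["moment"],s["width"])
c=read_camera("wrist");cv2.imwrite("pics/l_wrist.png",c["color"]);np.savez("l.npz",**meta(c))
b=cv2.resize(c["color"][125:180,285:350],None,fx=10,fy=10,interpolation=cv2.INTER_CUBIC);cv2.imwrite("pics/l2.png",b)
E
```

```text
8.3 [0.56095193 0.03587552 0.22054427] [1.69280039 2.59245022 0.10386447] [-1.98103352 -1.51316135 -1.56024557] [-0.1556014   0.41570441 -0.01230856] 0.18607571646383872
```

View pics/l2.png

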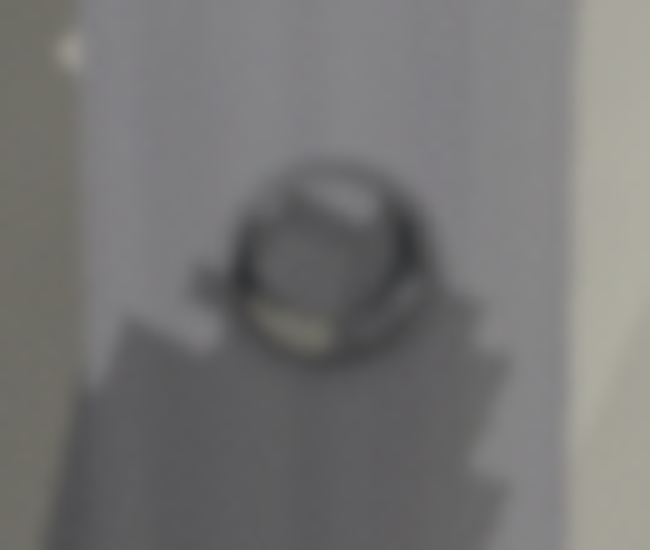

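```bash
python3 - <<'E'
from off import *
def px(u,v): return (285+(u+.5)/10-.5,125+(v+.5)/10-.5)
for l in (.08,):
  for pin in ((325,248),(323,246),(326,252)):
    d,H,P=off("l.npz",px(331,261),px(*pin),l,.2435)
    r=(180+d[0])*np.cos(l)-(d[2]+6)*np.sin(l)
    print(d,"pin radial-180:",r-180,P)
b=cv2.imread("pics/l_wrist.png")[128:172,290:346].astype(float)
b=np.clip((b-40)*1.6,0,255).astype(np.uint8)
cv2.imwrite("pics/l3.png",cv2.resize(b,None,fx=13,fy=13,interpolation=cv2.INTER_LANCZOS4))
E
```

```text
[ 0.38134709 -0.30395183 -8.4228692 ] pin radial-180: -0.0019425898738063552 [0.51754827 0.01782507 0.178     ]
[ 0.27838294 -0.40635539 -8.41461445] pin radial-180: -0.10523709924228797 [0.51749493 0.01768975 0.178     ]
[ 0.58745092 -0.25276992 -8.43939277] pin radial-180: 0.20482254040052794 [0.51771696 0.01795513 0.178     ]
```

View pics/l3.png

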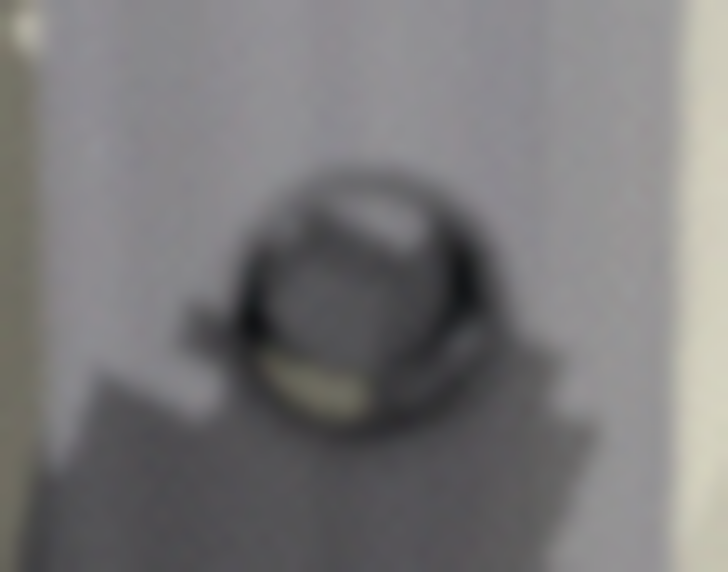

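Request:
carry_out([
  {"dx": 0.0004, "dy": -0.0002, "dz": -0.0011, "wx": -0.002, "wy": 0.0046, "wz": -0.001, "jaw": 0.005},
  {"dx": 0.0007, "dy": -0.0001, "dz": -0.0023, "wx": -0.004, "wy": 0.0091, "wz": -0.001, "jaw": 0.005},
  {"dx": 0.0009, "dy": 0, "dz": -0.0034, "wx": -0.006, "wy": 0.0137, "wz": -0.001, "jaw": 0.005},
  {"dx": 0.0009, "dy": 0, "dz": -0.0034, "wx": -0.006, "wy": 0.0137, "wz": -0.001, "jaw": 0.005},
])

```text
t: 8.68
position: [0.5619, 0.036, 0.2169]
tcp_rot: [1.699, 2.599, 0.084]
wrist_force: [-1.2, 0.1, -0.7]
width: 0.186
```

Request:
carry_out([
  {"dx": 0.0003, "dy": 0.0001, "dz": -0.0012, "wx": -0.002, "wy": 0.0046, "wz": 0, "jaw": 0.005},
  {"dx": 0.0003, "dy": 0.0001, "dz": -0.0012, "wx": -0.002, "wy": 0.0046, "wz": 0, "jaw": 0.005},
  {"dx": 0.0003, "dy": 0.0001, "dz": -0.0012, "wx": -0.002, "wy": 0.0046, "wz": 0, "jaw": 0.005},
])

```text
t: 8.93
position: [0.5622, 0.036, 0.2159]
tcp_rot: [1.7, 2.601, 0.078]
wrist_force: [-2.3, 0.3, -1.8]
width: 0.185
```

```bash
python3 - <<'E'
from h import *
from workcell import *
s=observe();print(s["t"],s["position"],s["tcp_rot"],s["wrist_force"],s["moment"],s["width"])
c=read_camera("wrist");np.savez("m.npz",**meta(c));cv2.imwrite("pics/m_wrist.png",c["color"])
b=c["color"][125:180,285:350].astype(float);b=np.clip((b-40)*1.6,0,255).astype(np.uint8)
cv2.imwrite("pics/m2.png",cv2.resize(b,None,fx=10,fy=10,interpolation=cv2.INTER_CUBIC))
E
```

```text
8.9333 [0.56218536 0.03599771 0.21592777] [1.70041429 2.60135129 0.07826347] [-2.27410756  0.29875633 -1.81458375] [-0.11414924  0.25203873  0.01636744] 0.18520375273183268
```

View pics/m2.png

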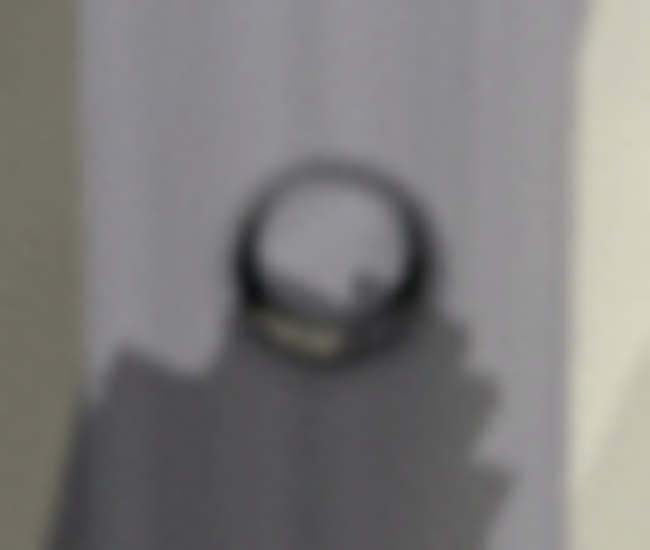

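Request:
carry_out([
  {"dx": 0.0002, "dy": 0.0001, "dz": -0.0011, "wx": -0.002, "wy": 0.0046, "wz": 0, "jaw": 0.005},
  {"dx": 0.0004, "dy": 0.0002, "dz": -0.0023, "wx": -0.0041, "wy": 0.0092, "wz": 0, "jaw": 0.005},
  {"dx": 0.0004, "dy": 0.0002, "dz": -0.0023, "wx": -0.0041, "wy": 0.0092, "wz": 0, "jaw": 0.005},
])

```text
t: 9.23
position: [0.5627, 0.0362, 0.2135]
tcp_rot: [1.704, 2.606, 0.065]
wrist_force: [-1.0, 0.7, -0.9]
width: 0.183
```

Request:
carry_out([
  {"dx": 0.0002, "dy": 0.0001, "dz": -0.0011, "wx": -0.002, "wy": 0.0046, "wz": 0, "jaw": 0.005},
  {"dx": 0.0004, "dy": 0.0002, "dz": -0.0023, "wx": -0.004, "wy": 0.0091, "wz": 0, "jaw": 0.005},
  {"dx": 0.0004, "dy": 0.0002, "dz": -0.0023, "wx": -0.004, "wy": 0.0091, "wz": 0, "jaw": 0.005},
])

```text
t: 9.48
position: [0.5631, 0.0364, 0.2112]
tcp_rot: [1.707, 2.611, 0.052]
wrist_force: [-0.0, -0.8, -1.1]
width: 0.187
```

```bash
python3 - <<'E'
from h import *
from workcell import *
s=observe();print(s["t"],s["position"],s["tcp_rot"],s["wrist_force"],s["moment"],s["width"])
c=read_camera("wrist");np.savez("n.npz",**meta(c));cv2.imwrite("pics/n_wrist.png",c["color"])
b=c["color"][125:180,285:350].astype(float);b=np.clip((b-40)*1.6,0,255).astype(np.uint8)
cv2.imwrite("pics/n2.png",cv2.resize(b,None,fx=10,fy=10,interpolation=cv2.INTER_CUBIC))
E
```

```text
9.4833 [0.56308397 0.0364362  0.21118339] [1.70664123 2.6110993  0.05206251] [-0.0403648  -0.7567598  -1.12965768] [-0.04243095  0.13373582 -0.04135563] 0.1871725630822681
```

View pics/n2.png

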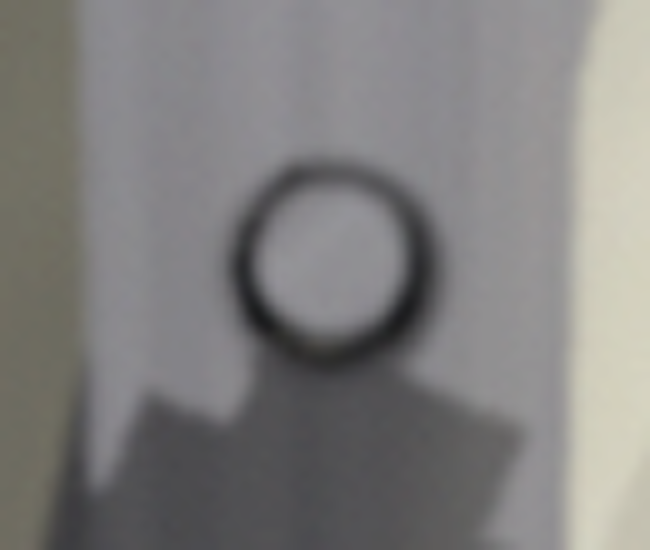

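The pin (disc centre (330,255) in the crop) is inside the hole rim (centre (335,262)) at lift 0.04, with no contact force. I keep lowering.

Request:
carry_out([
  {"dx": 0.0002, "dy": 0.0001, "dz": -0.0011, "wx": -0.002, "wy": 0.0046, "wz": 0, "jaw": 0.005},
  {"dx": 0.0004, "dy": 0.0002, "dz": -0.0023, "wx": -0.004, "wy": 0.0092, "wz": 0, "jaw": 0.005},
  {"dx": 0.0006, "dy": 0.0003, "dz": -0.0034, "wx": -0.006, "wy": 0.0137, "wz": 0, "jaw": 0.005},
  {"dx": 0.0006, "dy": 0.0003, "dz": -0.0034, "wx": -0.006, "wy": 0.0137, "wz": 0, "jaw": 0.005},
])

```text
t: 9.87
position: [0.5637, 0.0367, 0.2078]
tcp_rot: [1.711, 2.618, 0.032]
wrist_force: [0.2, 0.5, -2.1]
width: 0.184
```

Request:
carry_out([
  {"dx": 0.0002, "dy": 0.0001, "dz": -0.0011, "wx": -0.002, "wy": 0.0046, "wz": 0, "jaw": 0.005},
  {"dx": 0.0004, "dy": 0.0002, "dz": -0.0023, "wx": -0.0041, "wy": 0.0092, "wz": 0, "jaw": 0.005},
  {"dx": 0.0006, "dy": 0.0003, "dz": -0.0035, "wx": -0.0061, "wy": 0.0137, "wz": 0, "jaw": 0.005},
  {"dx": 0.0006, "dy": 0.0003, "dz": -0.0035, "wx": -0.0061, "wy": 0.0137, "wz": 0, "jaw": 0.005},
])

```text
t: 10.2
position: [0.5642, 0.037, 0.2042]
tcp_rot: [1.716, 2.625, 0.013]
wrist_force: [-0.3, -0.1, -2.0]
width: 0.184
```

```bash
python3 - <<'E'
from h import *
from workcell import *
s=observe();print(s["t"],s["position"],s["tcp_rot"],s["wrist_force"],s["moment"],s["width"])
c=read_camera("wrist");cv2.imwrite("pics/o_wrist.png",c["color"])
b=c["color"][125:180,285:350].astype(float);b=np.clip((b-40)*1.6,0,255).astype(np.uint8)
cv2.imwrite("pics/o2.png",cv2.resize(b,None,fx=10,fy=10,interpolation=cv2.INTER_CUBIC))
E
```

```text
10.2 [0.56419281 0.03699302 0.20420523] [1.71591842 2.62520369 0.0125268 ] [-0.33152705 -0.05372239 -1.98805614] [-0.07373134 -0.00904204  0.05829595] 0.18368656919516785
```

View pics/o2.png

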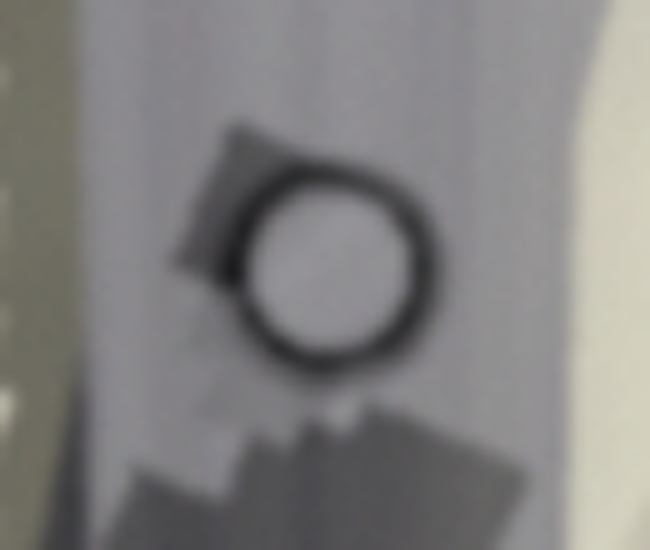

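Request:
carry_out([
  {"dx": 0.0002, "dy": 0.0001, "dz": -0.001, "wx": -0.0018, "wy": 0.004, "wz": 0, "jaw": 0.005},
  {"dx": 0.0003, "dy": 0.0001, "dz": -0.0019, "wx": -0.0034, "wy": 0.0076, "wz": 0, "jaw": 0.005},
  {"dx": 0.0003, "dy": 0.0001, "dz": -0.0019, "wx": -0.0034, "wy": 0.0076, "wz": 0, "jaw": 0.005},
])

```text
t: 10.5
position: [0.5644, 0.0371, 0.2025]
tcp_rot: [1.718, 2.629, 0.002]
wrist_force: [-0.6, -0.5, -0.7]
width: 0.185
```

```bash
python3 - <<'E'
from h import *
from workcell import *
s=observe();print(s["t"],s["position"],s["tcp_rot"],s["wrist_force"],s["moment"],s["width"])
E
```

```text
10.5 [0.56444942 0.03706388 0.20253631] [1.71843356e+00 2.62873098e+00 1.92083769e-03] [-0.59246631 -0.49856087 -0.74676377] [-0.01980872  0.01615551 -0.02071129] 0.18539778874133953
```

Essentially down. Opening slowly.

Request:
carry_out([
  {"dx": 0, "dy": 0, "dz": 0, "wx": 0, "wy": 0, "wz": 0, "jaw": 0.018},
  {"dx": 0, "dy": 0, "dz": 0, "wx": 0, "wy": 0, "wz": 0, "jaw": 0.025},
  {"dx": 0, "dy": 0, "dz": 0, "wx": 0, "wy": 0, "wz": 0, "jaw": 0.035},
  {"dx": 0, "dy": 0, "dz": 0, "wx": 0, "wy": 0, "wz": 0, "jaw": 0.045},
  {"dx": 0, "dy": 0, "dz": 0, "wx": 0, "wy": 0, "wz": 0, "jaw": 0.045},
])

```text
t: 10.92
position: [0.5644, 0.037, 0.2027]
tcp_rot: [1.718, 2.628, 0.002]
wrist_force: [-0.8, -1.1, -0.4]
width: 0.528
```

```bash
python3 - <<'E'
from h import *
from workcell import *
s=observe();print(s["t"],s["position"],s["tcp_rot"],s["wrist_force"],s["moment"],s["width"])
c=read_camera("wrist");cv2.imwrite("pics/p_wrist.png",c["color"])
E
```

```text
10.9167 [0.56441692 0.03704283 0.20271296] [1.71830053e+00 2.62843610e+00 2.49206710e-03] [-0.84729424 -1.07156027 -0.43248005] [-0.02950845  0.0173217  -0.0188853 ] 0.5278304405017362
```

View pics/p_wrist.png

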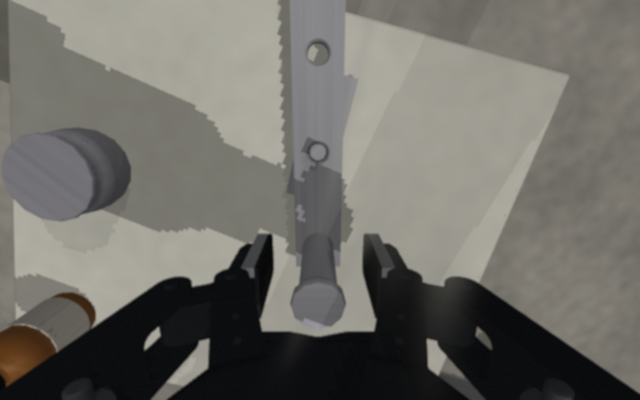

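Request:
carry_out([
  {"dx": 0, "dy": 0, "dz": 0.01, "wx": 0, "wy": 0, "wz": 0, "jaw": 0.045},
  {"dx": 0, "dy": 0, "dz": 0.03, "wx": 0, "wy": 0, "wz": 0, "jaw": 0.045},
  {"dx": 0, "dy": 0, "dz": 0.055, "wx": 0, "wy": 0, "wz": 0, "jaw": 0.045},
  {"dx": 0, "dy": 0, "dz": 0.08, "wx": 0, "wy": 0, "wz": 0, "jaw": 0.045},
  {"dx": 0, "dy": 0, "dz": 0.1, "wx": 0, "wy": 0, "wz": 0, "jaw": 0.045},
])

```text
t: 11.38
position: [0.5646, 0.0371, 0.3055]
tcp_rot: [1.717, 2.627, 0.005]
wrist_force: [0.4, -0.6, 0.0]
width: 0.529
```

Request:
carry_out([
  {"dx": -0.01, "dy": 0, "dz": 0.02, "wx": 0, "wy": 0, "wz": 0, "jaw": 0.045},
  {"dx": -0.025, "dy": 0, "dz": 0.03, "wx": 0, "wy": 0, "wz": 0, "jaw": 0.045},
  {"dx": -0.04, "dy": 0, "dz": 0.03, "wx": 0, "wy": 0, "wz": 0, "jaw": 0.045},
  {"dx": -0.04, "dy": 0, "dz": 0.03, "wx": 0, "wy": 0, "wz": 0, "jaw": 0.045},
  {"dx": -0.04, "dy": 0, "dz": 0.03, "wx": 0, "wy": 0, "wz": 0, "jaw": 0.045},
])

```text
t: 11.8
position: [0.5243, 0.0371, 0.3339]
tcp_rot: [1.717, 2.627, 0.004]
wrist_force: [1.1, 0.0, 0.1]
width: 0.529
```

```bash
python3 - <<'E'
from h import *
from workcell import *
s=observe();print(s["t"],s["position"],s["wrist_force"],s["width"])
c=read_camera("wrist");cv2.imwrite("pics/q_wrist.png",c["color"]);np.savez("q.npz",**meta(c))
c=read_camera("scene"); cv2.imwrite("pics/q_scene.png",cv2.resize(c["color"][120:300,200:400],None,fx=3,fy=3,interpolation=cv2.INTER_CUBIC))
E
```

```text
11.8 [0.52426445 0.03706669 0.33385741] [1.12925346 0.02747348 0.05310634] 0.5288411736924796
```

View pics/q_wrist.png

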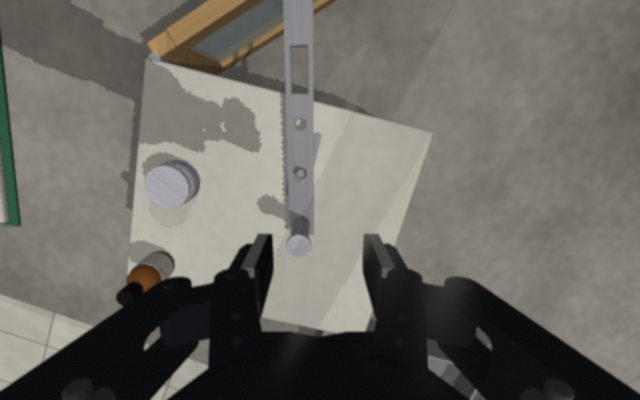

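View pics/q_scene.png

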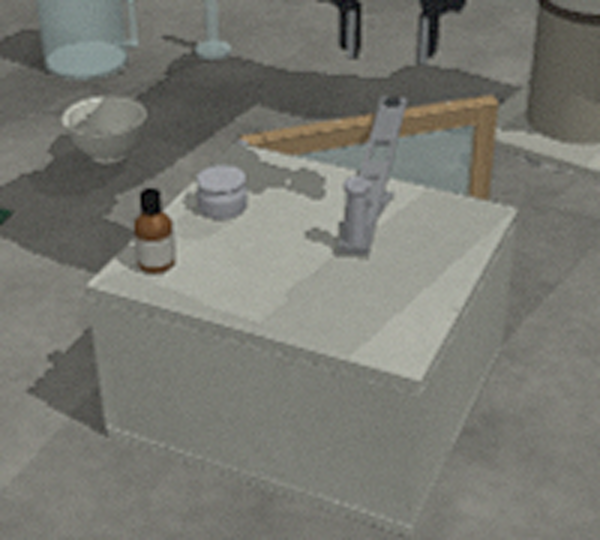

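```bash
python3 - <<'E'
import cv2
a=cv2.imread("pics/q_wrist.png")
cv2.imwrite("pics/q2.png",cv2.resize(a[35:135,270:330],None,fx=5.5,fy=5.5,interpolation=cv2.INTER_CUBIC))
cv2.imwrite("pics/q3.png",cv2.resize(a[155:260,265:335],None,fx=5.5,fy=5.5,interpolation=cv2.INTER_CUBIC))
E
```

```text
(no output)
```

View pics/q2.png

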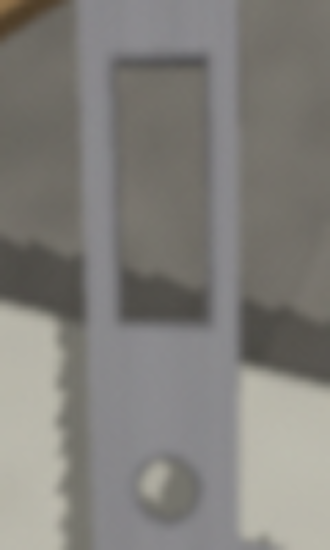

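View pics/q3.png

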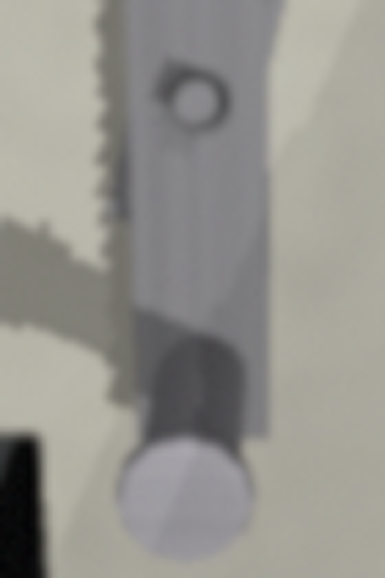

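```bash
python3 - <<'E'
from h import *
c=dict(np.load("q.npz"))
def q2(u,v): return (270+(u+.5)/5.5-.5,35+(v+.5)/5.5-.5)
def q3(u,v): return (265+(u+.5)/5.5-.5,155+(v+.5)/5.5-.5)
uv=np.array([q2(160,60),q2(165,323),q2(168,488),q3(195,101),q3(186,498)])
s=np.array([71,109,135,180,230.]);h=np.array([6,6,6,6,58.])
def W(v):
    l=v[3];r=(s*np.cos(l)-h*np.sin(l))/1e3
    return np.c_[v[0]+r*np.cos(v[2]),v[1]+r*np.sin(v[2]),.166+(s*np.sin(l)+h*np.cos(l))/1e3]
o=least_squares(lambda v:(proj(c,W(v))-uv).ravel(),[.34,-.06,.416,0]);print(o.x,o.fun.reshape(-1,2).round(2).tolist())
for l in (0,.03,.067):
    o=least_squares(lambda v:(proj(c,W(np.r_[v,l]))-uv).ravel(),[.34,-.06,.416]);print(l,o.x,o.cost)
E
```

```text
[ 0.35357315 -0.05388334  0.41249353 -0.01492447] [[0.05, 0.02], [-0.14, -0.14], [-0.22, 0.3], [0.61, -0.36], [-0.26, 0.16]]
0 [ 0.35347222 -0.05393888  0.41348315] 0.9223737196631991
0.03 [ 0.35334799 -0.05402582  0.41554312] 5.05339791150086
0.067 [ 0.35334073 -0.05408706  0.41821964] 15.220714140158313
```

```bash
python3 - <<'E'
from workcell import *
s=observe();print(s["t"],abs(s["dq"]).max(),s["wrist_force"]);print(sign_off())
E
```

```text
11.9 0.014505826189958156 [-0.91543246 -0.47023294  0.00499863]
the job is handed in; nothing more can be done
None
```

The stay's outermost hole is now over the pin and the bar is down. I handed the job in at about 11.9 s with the gripper clear of everything.

I lifted the stay off the pin by its knob and drew the door open to about 0.76 rad. I then lined the hole up with the pin using the wrist camera and lowered the bar in small steps. Every force reading I took at the wrist stayed below about 6 N, and I saw no sign of the bar pressing on the pin. After letting go I raised the arm clear.

**Last checks**
- **Pin:** the wrist picture shows it standing up through the outer hole, casting a short shadow on the bar.
- **Lift angle:** fitting the bar's points in that picture gave −0.015 rad, which is level within measurement error. A lift of 0.067 (bar resting on the pin's top) fits clearly worse.
- **Grip height:** before release it was within about 0.5 mm of its height with the bar down at the start.
- **Bystanders:** the tin, dropper and mortar look the same as at the start in the scene picture. I did not look at the lotion bottle again at the end, but the arm crossed well above its top on the way in.

**What did not agree:** my first grip caught the knob's cap (opening about 19 mm), so I regripped 4.5 mm lower on the 16 mm post. Early position estimates from different cameras differed by a few millimetres, so I relied on the hole and pin seen in the same picture.

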